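Bring the order tablet on the condiment carousel to the front and set its screen angle

ROBOT

A 6-joint arm with a two-finger parallel gripper is mounted at the origin on the work surface. World frame = base frame: x ahead of the robot, y to its left, z up, the work surface at z = 0. Lengths are in mm, angles in rad, forces in N, time in s.
With the tool pointing down it reaches from about 275 to 750 mm from the base axis. Payload 10.2 kg.
Tool frame: the origin (TCP) lies between the finger pads; the fingertips stand 17 mm ahead of it and the grasp point (between the pads) lies 2 mm behind it (tips_ahead is the distance from the TCP to the fingertips, in mm); z points along the fingers, y is the line along which they close (so a half turn about z gives the same grasp; the last joint's range is limited). The gripper opens to 85 mm and grips with 20 to 120 N. Pads are 22 mm wide; open, the fingers measure 114 mm over their backs; the gripper's body (76 mm by 85 mm) begins 54 mm behind the grasp point. The pads swing forward as they close: fully open they stand 13 mm farther back than shut.
Start: joints at [-1.542, 0.313, 1.498, -0, 1.331, -0.223], TCP at [130.789, -508.454, 248.294] pointing down, gripper open.
Joint ranges: [-2.94, 2.94], [-0.97, 2.17], [0.19, 2.56], [-1.23, 4.37], [0.02, 3.11], [-2.88, 2.88]. Speed limits (rad/s): [2.39, 2.39, 3.01, 3.14, 3.14, 3.14].

INTERFACE

Orientations are given as a unit quaternion [w, x, y, z].
In Python, from rig import sense, capture, finish_job, boxes_of, tips_ahead gives the robot as it stands.
- The arm moves only by the tool drive_tool, never from a script. Its argument "commands" is text: rows parted by semicolons, each of 7 numbers parted by spaces: the shift along the world's x, y, z in units of 0.1 m (1.0 is 0.1 m), then the turn, a rotation vector about the world's x, y, z in units of pi/4 rad (1.0 is pi/4 rad), then the opening in per cent of the stroke, from 0 (shut) to 100 (fully open). A call has 1 to 20 rows; each row shifts and turns the commanded pose from where the row before left it; what a row does not reach is not made up. A row lasts 1/12 s, in which the tool goes at most 41.7 mm and 7.16 degrees, less where a joint would pass 70% of its speed; a pose out of reach is approached as far as the arm can. A call with a number of a shift or a turn outside -1 to 1 is refused whole. A call with a gripper value outside its range is refused whole. The fingers move at their own pace and stop on an object; "force" is the grip in N (left out, the last holds). Time passes only in rows, so rows that do not move let the fingers close. It gives the time, the measured TCP pose, the force, the opening and the grip force at its end, in the units of the state.
- sense(): the state, without advancing time (a new reading comes with each control period).
- capture(name): name is "side" or "top"; returns a dict with "pixels" (480x640x3 uint8, blue, green, red), "fov_y" (degrees; the focal length in pixels is half the picture's height over the tangent of half this angle, whatever the lens; pixels are square), "cx", "cy" (the principal point, pixels), "position" and "attitude" of the camera in the world. Camera axes: x right, y down, z forward; pixel columns grow to the right and rows downward; lengths in mm; the calibration is good to about 2 mm. A picture is of the moment at which its call begins. There is no depth.
- finish_job(): hands the job in; it is judged then, once.
Trained networks look in a picture, given as the dict that the camera call returned (one of the last four; its "shot" number tells which), for a name from the list of things; names that differ only in an ending like _2 or _b are one class to them, and where a whole thing is asked for, a point or a joint stands for the part that bears it (a point fixed in the world has none). Each returns a list of dicts, best first, with "confidence" (0 to 1); they miss things now and then, are a little off and sometimes report something else, mostly with a low value. They report only what shows in the picture. A call takes as long as a camera call.
- boxes_of(picture, name): "position" ([column, row] in pixels, amid what is visible of it).
The state is a dict: "time_s": time; "joints": joint angles; "dq": joint speeds; "tau": joint torques, N m; "eef_pos": TCP position; "ee_rot": TCP orientation; "force": force on the tool from outside, world axes, zero at the start; "wrist_torque": the same for the moment, N m; "grip_width": opening from 0.0 (shut) to 1.0 (fully open); "grip_force": force on a finger pad.
Only numpy, scipy, OpenCV 4.12 (cv2) and the standard library are available. Lean on these libraries where they do the work, as an engineer would, in place of code of your own. Each camera call takes 0.05 s, during which the arm holds its last target. There are 200 camera calls.

TASK

A guest is about to order standing at the counter: turn the condiment carousel by its scalloped wooden rim until the tablet standing on it looks squarely out at the front of the counter (the robot's side), then tip the tablet back until its screen leans about 30 degrees from upright. Do not handle the tablet before it has come round to the front, do not push on the bottles and other things standing on the carousel and keep them upright, do not bump the wire shelf above, and leave the rest of the counter as it is.

Things in the scene. Friction and masses are not known exactly. Their poses are not given: they have to be found in the camera images.
- carousel: The light-wood condiment carousel, origin on its turning axis at counter height, z up. Its own -x axis points from the axis to the tablet, so at yaw 0 the screen looks straight to -x, the front of the counter; yaw grows as it turns anticlockwise seen from above. It turns endlessly either way, stiffly (1.5 to 2 N at the rim), stays where it is left and hardly coasts.
- foot: The fixed black rubber foot under the carousel, 176 mm across and 14 mm high, on the same axis; it does not turn, and its -x axis points to the front of the counter. Origin on the axis at counter height.
- carousel_axis (a point): Centre of the carousel, on its axis at deck height (45 mm above the counter). The deck is a six-petalled wooden flower: a round core 108 mm in radius and six round lobes 45 mm in radius, centred 118 mm from the axis every 60 degrees (163 mm at the widest), all 15 to 45 mm above the counter. The tablet stands over one lobe, a loose item on each of the others, 92 mm from the axis.
- rim_hollow (a point): One of the six finger hollows in the rim, between two lobes: this point is 137 mm from the axis, at deck height, 30 degrees anticlockwise (from above) of the middle of the tablet; the other five follow every 60 degrees. A hollow is 54 mm wide here, wider outside, and narrows inward to 30 mm at the core. A fingertip in it can push the next lobe along.
- tablet_tilt (a joint): Tilt in rad of the small tablet in its grey cradle about a stiff friction hinge along its lower edge: 0 = screen upright, positive = leaning back with its top towards and past the carousel's axis (0.52 = 30 degrees); stops at -0.15 and 1.1. It stays where it is left; pushing it back takes about 3 to 5 N at mid-height of the screen, pulling it up again about 6 N.
- screen (a point): Middle of the tablet's screen, on its front face. 97 mm above the hinge and 9 mm in front of it when upright.
- tablet_top (a point): Middle of the tablet's top edge, 182 mm from the hinge axis along the screen.
- shelf_edge (a point): Middle of the lower front edge of the fixed chrome wire shelf that overhangs the carousel, 440 mm above the counter; the edge runs level along y, 400 mm to either side, with 25 mm posts at its ends. The deck reaches 328 mm to +x from here and is solid to the touch (30 mm thick), though one sees through its wires.
- soy: loose small dark soy-sauce cruet with a red cap and spout, 54 mm across (62 with the spout), 86 mm high. Stands on the carousel; origin at the centre of its underside.
- sauce: loose red squeeze bottle with a white nozzle, 56 mm across, 165 mm high. Stands on the carousel; origin at the centre of its underside.
- cutlery: loose white cup of chopsticks, 56 mm across, 165 mm to the stick ends. Stands on the carousel; origin at the centre of its underside.
- dressing: loose green dressing bottle, 54 mm across, 155 mm high. Stands on the carousel; origin at the centre of its underside.
- pepper: loose yellow pepper can with a red cap, 50 mm across, 85 mm high. Stands on the carousel; origin at the centre of its underside.
- mug: loose blue mug, 80 mm across without its handle, 90 mm high, standing on the counter; origin at the centre of its underside
- canister: loose green canister with a steel lid, 84 mm across, 120 mm high, on the counter; origin at the centre of its underside
- shelf: the wire shelf on the counter, 320 x 800 mm, 520 mm to the tops of its posts; origin on the counter under its middle
- tablet: The tablet with its grey cradle, black with a bright screen: 96 mm wide, 172 mm high, 16 mm thick. Origin on the hinge axis, which is level, 70 mm from the carousel's axis and 69 mm above the counter; the tablet spans 10 to 182 mm above it. z axis: up along the screen; x axis: out of the tablet's back.

How it is judged (in metres and radians):
On the way, in this order (a step that is already met when the one before it is completed fails the run):
1. the carousel is turned until the tablet faces the front within 10 degrees (y of tablet in the frame of foot between -0.0122 and 0.0122 m and x of tablet in the frame of foot below 0 m), for 0.2 s.
2. the tablet is tipped back to 30 degrees from upright, within 8 degrees (value of joint tablet_tilt between 0.38 and 0.67 rad), for 0.2 s.
At the end, for the whole second after the job is handed in: The tablet faces the front of the counter within 10 degrees (its hinge no more than 12.2 mm to either side of the axis) and leans back 30 degrees within about 8 (0.38 to 0.67 rad), both at rest; the five things on the carousel, the mug and the canister stand upright (all of step 1 and all of step 2 and angular speed of carousel below 0.05 rad/s and velocity of joint tablet_tilt between -0.05 and 0.05 rad/s and angle between each of soy, sauce, cutlery, dressing, pepper, mug, canister's own z axis and vertical below 0.15 rad); the robot touches nothing.
It fails at once if the tablet is handled (more than 1 N) while it still looks more than 25 degrees away from the front (contact force between any of the fingers, the arm and tablet above 1 N and not (y of tablet in the frame of foot between -0.0296 and 0.0296 m and x of tablet in the frame of foot below 0 m)).
It fails at once if the robot pushes (more than 2 N) on one of the five things standing on the carousel (contact force between any of the fingers, the arm and soy above 2 N or contact force between any of the fingers, the arm and sauce above 2 N or contact force between any of the fingers, the arm and cutlery above 2 N or contact force between any of the fingers, the arm and dressing above 2 N or contact force between any of the fingers, the arm and pepper above 2 N).
It fails at once if one of the five things on the carousel tips or falls off ((angle between soy's own z axis and vertical above 0.5 rad or height (world z) of soy below 0.035 m) or (angle between sauce's own z axis and vertical above 0.5 rad or height (world z) of sauce below 0.035 m) or (angle between cutlery's own z axis and vertical above 0.5 rad or height (world z) of cutlery below 0.035 m) or (angle between dressing's own z axis and vertical above 0.5 rad or height (world z) of dressing below 0.035 m) or (angle between pepper's own z axis and vertical above 0.5 rad or height (world z) of pepper below 0.035 m)).
It fails at once if the robot bumps the shelf (more than 8 N) (contact force between any of the fingers, the arm and shelf above 8 N).
It fails at once if the mug or canister is moved by more than 20 mm (distance of any of mug, canister from where it was at the start of the episode above 0.02 m).
It also fails if it takes over 64 s, if anything falls off the work surface, if the arm or the gripper's body presses on something with over 40 N, if the wrist force passes 120 N, or if a joint passes its speed limit or range.

## Working session

There is one attempt and no reset: what is moved stays moved. The work goes in short steps, Python scripts to look and compute and a tool call to move; the robot and the scene stay as the last step left them, time stands still between calls to the robot, and variables do not carry over. Pictures are saved under pics/ and viewed, at most 10 in all, crops included, and the job is handed in when it is done.

Besides the shell and the picture viewer there is one more tool, called after "Request:" as name(argument=value, ...) on one line, values as JSON. drive_tool: Moves the arm, as the interface text tells. Shifts and turns lie within -1 to 1; 1 stands for 0.1 m of shift or pi/4 rad of turn. Its arguments: {"type":"object","properties":{"commands":{"type":"string"},"force":{"type":"number"}},"required":["commands"]}

```bash
mkdir -p pics; cat > h.py <<'E'
import numpy as np, cv2
from scipy.spatial.transform import Rotation as R
from rig import *
def cam(p):
    a=np.array(p["attitude"],float)
    M=a if a.shape==(3,3) else R.from_quat(a[[1,2,3,0]]).as_matrix()
    f=240/np.tan(np.radians(p["fov_y"])/2)
    return np.array(p["position"]),M,f
def at_z(p,uv,z):
    c,M,f=cam(p); d=M@np.array([(uv[0]-p["cx"])/f,(uv[1]-p["cy"])/f,1]); return c+d*(z-c[2])/d[2]
def proj(p,X):
    c,M,f=cam(p); q=(np.atleast_2d(X)-c)@M; return np.c_[p["cx"]+f*q[:,0]/q[:,2],p["cy"]+f*q[:,1]/q[:,2]]
E
python3 - <<'E'
from h import *
print(sense())
names=["carousel","foot","carousel_axis","rim_hollow","screen","tablet_top","shelf_edge","soy","sauce","cutlery","dressing","pepper","mug","canister","tablet"]
for n in ["side","top"]:
    p=capture(n); cv2.imwrite(f"pics/{n}0.png",p["pixels"]); print(n,{k:v for k,v in p.items() if k!="pixels"})
    for m in names:
        print(m,[(np.round(b["position"]).tolist(),round(b["confidence"],2)) for b in boxes_of(p,m)[:7]])
E
```

```text
{'time_s': 0.0, 'joints': array([-1.54239391e+00,  3.13449653e-01,  1.49846638e+00,  2.61011139e-05,
        1.33099752e+00, -2.23441263e-01]), 'dq': array([ 0.00043344,  0.00208219, -0.00072241, -0.00095401,  0.00148353,
        0.00082794]), 'tau': array([ 5.63073227e-04, -4.12268829e+01, -2.59742171e+01, -1.26349278e-04,
        4.15743707e-03, -2.75885490e-06]), 'eef_pos': array([ 130.790824  , -508.19523244,  247.72421359]), 'ee_rot': array([-6.56076023e-04,  9.92082490e-01,  1.25586216e-01,  7.69193337e-05]), 'force': array([-0.26757575, -0.33446521, -0.41877577]), 'wrist_torque': array([ 0.00265652, -0.03408273, -0.01947852]), 'grip_force': 0.0, 'grip_width': 1.00133395963698}
side {'fov_y': 48.26792633214656, 'cx': 319.450849542553, 'cy': 238.2412227715887, 'position': array([ -65.97380141,  845.87109145, 1060.88499771]), 'attitude': array([ 0.14153471, -0.28694966,  0.84296436, -0.43247994]), 'shot': 1}
carousel [([265.0, 320.0], 0.65), ([186.0, 189.0], 0.3), ([261.0, 470.0], 0.27)]
foot [([266.0, 324.0], 0.24)]
carousel_axis [([225.0, 306.0], 0.73), ([266.0, 321.0], 0.69)]

[... 687 characters left out ...]
18032, 'position': array([ 390.1890164 ,    4.27604706, 1682.93820541]), 'attitude': array([-0.04559682,  0.7063406 , -0.70403302,  0.05780481]), 'shot': 2}
carousel [([289.0, 215.0], 0.97)]
foot [([309.0, 229.0], 0.69)]
carousel_axis [([290.0, 217.0], 0.94)]
rim_hollow [([290.0, 213.0], 0.67)]
screen [([297.0, 200.0], 0.58)]
tablet_top [([298.0, 197.0], 0.61)]
shelf_edge [([278.0, 147.0], 0.74)]
soy [([280.0, 182.0], 0.71)]
sauce [([258.0, 199.0], 0.61)]
cutlery [([252.0, 228.0], 0.86)]
dressing [([283.0, 249.0], 0.74)]
pepper [([308.0, 229.0], 0.49), ([294.0, 199.0], 0.22)]
mug [([287.0, 218.0], 0.7), ([161.0, 319.0], 0.67)]
canister [([456.0, 305.0], 0.94)]
tablet [([297.0, 198.0], 0.91)]
```

```bash
python3 - <<'E'
import cv2
a=cv2.imread("pics/side0.png"); b=cv2.imread("pics/top0.png")
cv2.imwrite("pics/side0c.png",cv2.resize(a[140:440,100:500],(800,600),interpolation=3))
cv2.imwrite("pics/top0c.png",cv2.resize(b[120:300,190:430],(800,600),interpolation=3))
E
```

```text
(no output)
```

View pics/side0c.png

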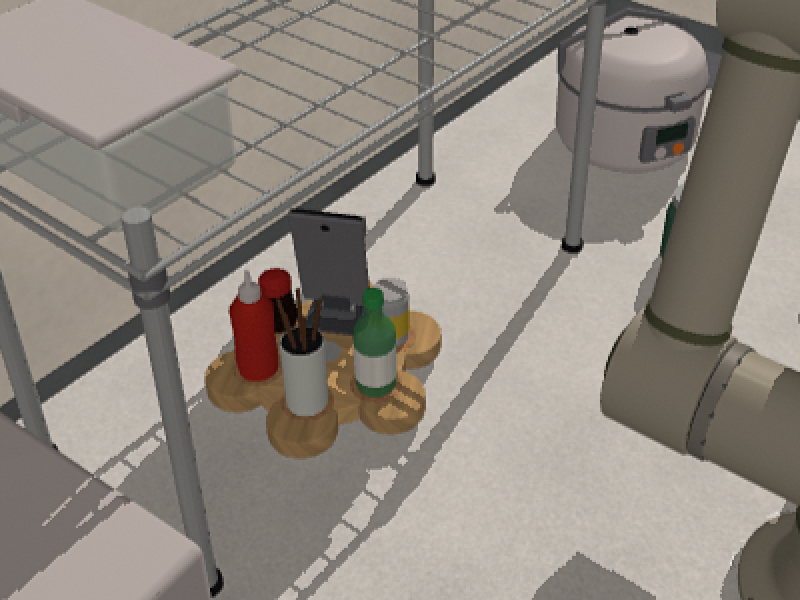

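View pics/top0c.png

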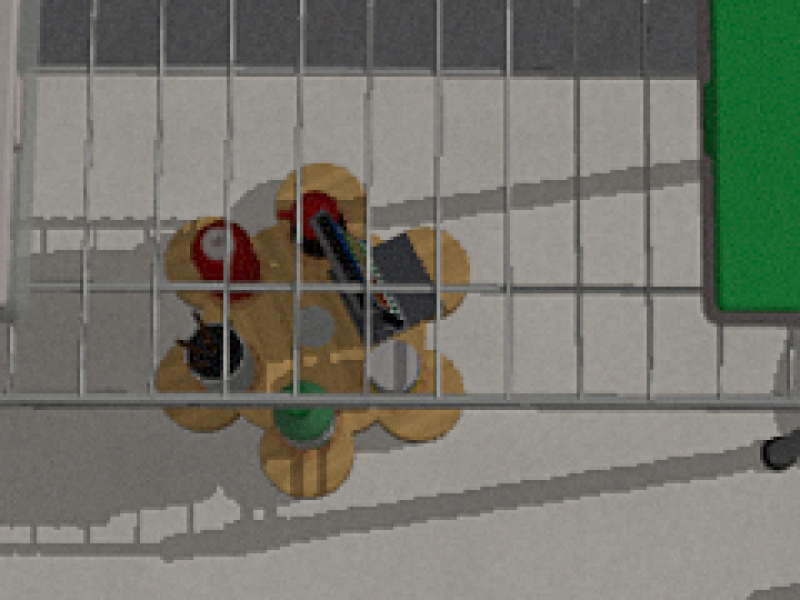

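View pics/top0.png

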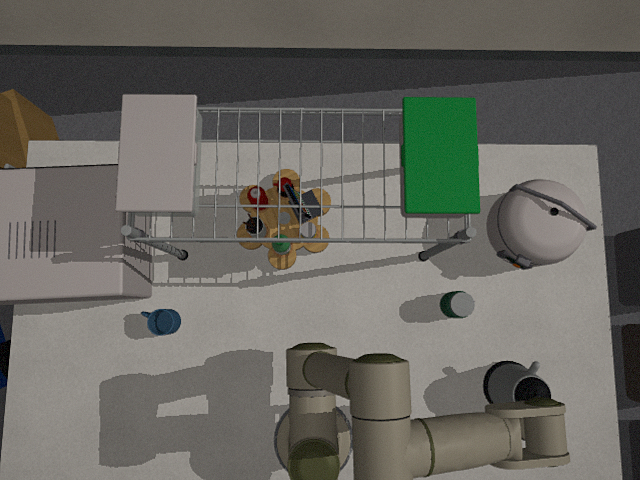

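The top view shows the tablet at the back right of the carousel, facing back-right. The lobes sit in the crop at about dressing (307,452), pepper (417,395), tablet (424,274), soy (321,209), sauce (211,264) and cutlery (202,385). The shelf's front edge is at full-image row ~240, and the mug and canister are both clear of the carousel.

```bash
python3 - <<'E'
from h import *
from scipy.optimize import least_squares
p=capture("top")
crop=dict(tablet=(424,274),soy=(321,209),sauce=(211,264),cutlery=(202,385),dressing=(307,452),pepper=(417,395))
P=[];
for n,c in crop.items():
    uv=(190+c[0]*.3,120+c[1]*.3); P.append(at_z(p,uv,45)[:2])
P=np.array(P)
ang=np.arange(6)*np.pi/3
for s in (1,-1):
    def res(q): 
        t=q[2]+np.pi+s*ang; return (P-q[:2]-118*np.c_[np.cos(t),np.sin(t)]).ravel()
    best=min((least_squares(res,[*P.mean(0),y]) for y in (-2,0,2,4)),key=lambda r:r.cost)
    print(s,best.x,np.degrees(best.x[2]),best.cost); print(best.fun.reshape(-1,2).round(1).tolist())
    if s==1: q=best.x
# wood mask refinement
im=p["pixels"]; hsv=cv2.cvtColor(im,cv2.COLOR_BGR2HSV)
m=((hsv[...,0]>8)&(hsv[...,0]<24)&(hsv[...,1]>80)).astype(np.uint8)
m[:160]=0;m[280:]=0;m[:,:225]=0;m[:,345:]=0
v,u=np.nonzero(m); W=np.array([at_z(p,(a,b),45)[:2] for a,b in zip(u,v)])
print(len(W),W.min(0),W.max(0))
print("shelf edge", at_z(p,(200,240),440),at_z(p,(400,240),440), "mug",at_z(p,(161,319),50),"can",at_z(p,(456,305),100))
for n,uv in dict(post1=(183,255),post2=(423,256)).items(): print(n,at_z(p,uv,0))
E
```

```text
1 [680.92900644  95.72104911   2.04974256] 117.44159758664797 1.2233570500607973
[[-0.1, -0.1], [-0.4, -0.2], [-0.7, -0.4], [0.2, 0.3], [0.3, -0.4], [0.7, 0.9]]
-1 [680.92900644  95.72104911   2.08053501] 119.20587541387523 83065.5906411489
[[-3.3, -1.9], [177.9, 95.9], [180.8, 97.4], [3.4, 2.1], [-178.0, -96.5], [-180.8, -97.0]]
3057 [524.30353517 -50.03491303] [843.74247993 243.95716457]
shelf edge [558.29400972 273.73758152 440.        ] [ 560.38761115 -205.30457017  440.        ] mug [366.11050449 468.64443932  50.        ] can [ 410.02876944 -427.89857708  100.        ]
post1 [568.84836095 421.88560043   0.        ]
post2 [ 568.58273011 -353.2704205     0.        ]
```

Fit: axis at (681, 96), yaw 117.4°, residuals under 1 mm. The shelf edge is at x≈559. I need about 117° clockwise: two strokes pushing +y at the front, with the tool pitched forward so it stays in front of the shelf. First move: shut the gripper, travel to the front and pitch.

Request:
drive_tool(commands="0.15 0.27 -0.02 0 0 0 0;0.15 0.27 -0.02 0 0 0 0;0.15 0.27 -0.02 0 0 0 0;0.15 0.27 -0.02 0 0 0 0;0.15 0.27 -0.02 0 0 0 0;0.15 0.27 -0.02 0 0 0 0;0.15 0.27 -0.02 0 0 -0.08 0;0.15 0.27 -0.02 0 0 -0.08 0;0.15 0.27 -0.02 0 0 -0.08 0;0.15 0.27 -0.02 0 0 -0.08 0;0.15 0.27 -0.02 0 0 0 0;0.15 0.27 -0.02 0 0 0 0;0.15 0.27 -0.02 0 -0.139 0 0;0.15 0.27 -0.02 0 -0.139 0 0;0.15 0.27 -0.02 0 -0.139 0 0;0.15 0.27 -0.02 0 -0.139 0 0;0.15 0.27 -0.02 0 -0.139 0 0;0.15 0.27 -0.02 0 -0.139 0 0;0.15 0.27 -0.02 0 -0.139 0 0;0.12 0.27 -0.02 0 -0.139 0 0")

```text
time_s: 3.32
eef_pos: [421.5, 16.9, 210.8]
ee_rot: [-0.004, 0.919, 0.005, 0.395]
force: [0.3, 0.6, 0.1]
grip_width: 0.0
grip_force: 0.0
```

Request:
drive_tool(commands="0 0 -0.2 0 0 0 0;0 0 -0.2 0 0 0 0;0 0 -0.2 0 0 0 0;0 0 -0.2 0 0 0 0;0 0 -0.2 0 0 0 0;0 0 -0.2 0 0 0 0;0 0 -0.2 0 0 0 0;0 0 -0.2 0 0 0 0;0 0 -0.1 0 0 0 0;0 0 0 0 0 0 0;0 0 0 0 0 0 0")

```text
time_s: 4.23
eef_pos: [423.8, 17.9, 73.8]
ee_rot: [-0.011, 0.919, 0.007, 0.395]
force: [0.4, -1.2, -0.1]
grip_width: -0.002
grip_force: 0.0
```

```bash
python3 - <<'E'
from h import *
s=sense(); q=s["ee_rot"]; M=R.from_quat(q[[1,2,3,0]]).as_matrix()
t=tips_ahead() if callable(tips_ahead) else tips_ahead
print(s["eef_pos"],M[:,2],t,s["eef_pos"]+M[:,2]*t,s["joints"],s["force"])
p=capture("side"); cv2.imwrite("pics/s1.png",p["pixels"])
E
```

```text
[423.75150647  17.88730049  73.79179373] [ 0.72541369  0.02510075 -0.68785531] 17.0 [436.08353922  18.31401323  62.09825345] [-0.43399923  0.27594044  2.50691815  2.40966013  0.51267502 -1.22199657] [ 0.39003663 -1.23186917 -0.05406137]
```

View pics/s1.png

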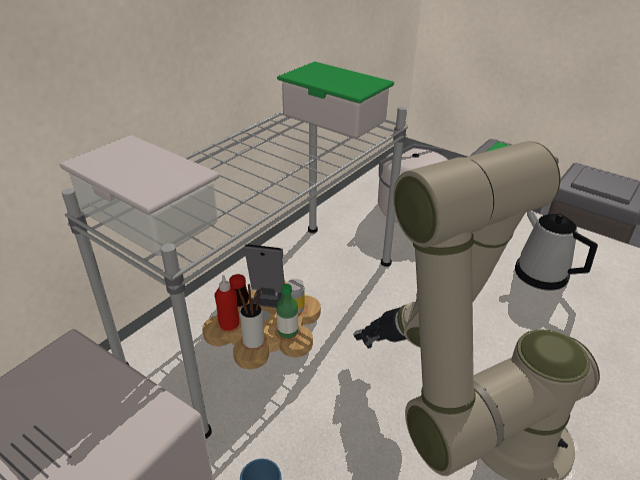

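The side view shows the gripper at (375,330), closed and pitched, in front of the carousel (front lobe at about (297,340)). The carousel is untouched. The descent stopped short because the elbow is near its limit (q3 = 2.51), so I'll move forward a bit and then go down.

Request:
drive_tool(commands="0.15 0.03 0 0 0 0 0;0.15 0.03 0 0 0 0 0;0.15 0.03 0 0 0 0 0;0.15 0.03 0 0 0 0 0;0 0.02 -0.12 0 0 0 0;0 0 -0.12 0 0 0 0;0 0 -0.12 0 0 0 0;0 0 0 0 0 0 0;0 0 0 0 0 0 0")

```text
time_s: 5.03
eef_pos: [484.0, 31.9, 38.7]
ee_rot: [-0.011, 0.918, 0.007, 0.396]
force: [0.7, 0.4, 0.1]
grip_width: -0.002
grip_force: 0.0
```

```bash
cat >> h.py <<'E'
def tip():
    s=sense(); q=s["ee_rot"]; M=R.from_quat(q[[1,2,3,0]]).as_matrix(); T=s["eef_pos"]+M[:,2]*17
    d=T[:2]-[681,96]
    print("t",s["time_s"],"tcp",s["eef_pos"].round(1),"tip",T.round(1),"r",np.hypot(*d).round(1),"ang",(np.degrees(np.arctan2(d[1],d[0]))%360).round(1),"z",M[:,2].round(3),"y",M[:,1].round(3),"q",s["joints"].round(2),"F",s["force"].round(1))
E
python3 -c "
from h import *
tip()"
```

```text
t 5.0333 tcp [484.   31.9  38.7] tip [496.4  32.3  27. ] r 195.3 ang 199.0 z [ 0.727  0.025 -0.687] y [ 0.021 -1.    -0.014] q [-0.3   0.47  2.34  2.64  0.52 -1.34] F [0.7 0.4 0.1]
```

Request:
drive_tool(commands="0.1 0 0 0 0 0 0;0.15 0 0 0 0 0 0;0.15 0 0 0 0 0 0;0.13 0 0 0 0 0 0;0.1 0 0 0 0 0 0;0 0 0 0 0 0 0;0 0 0 0 0 0 0")

```text
time_s: 5.62
eef_pos: [546.9, 31.9, 39.1]
ee_rot: [-0.01, 0.918, 0.007, 0.396]
force: [-0.7, 0.5, 0.2]
grip_width: 0.003
grip_force: 0.0
```

```bash
python3 -c "
from h import *
tip()"
```

```text
t 5.6167 tcp [546.9  31.9  39.1] tip [559.3  32.3  27.4] r 137.4 ang 207.6 z [ 0.727  0.024 -0.686] y [ 0.021 -1.    -0.013] q [-0.25  0.53  2.17  2.61  0.41 -1.25] F [-0.7  0.5  0.2]
```

In the hollow with no contact. First stroke along the arc.

Request:
drive_tool(commands="-0.03 0.07 0 0 0 0 0;-0.03 0.07 0 0 0 0 0;-0.025 0.075 0 0 0 0 0;-0.025 0.075 0 0 0 0 0;-0.015 0.075 0 0 0 0 0;-0.015 0.075 0 0 0 0 0;-0.006 0.08 0 0 0 0 0;-0.006 0.08 0 0 0 0 0;0.003 0.08 0 0 0 0 0;0.003 0.08 0 0 0 0 0;0.012 0.075 0 0 0 0 0;0.012 0.075 0 0 0 0 0;0.02 0.075 0 0 0 0 0;0.02 0.075 0 0 0 0 0;0.03 0.07 0 0 0 0 0;0.03 0.07 0 0 0 0 0;0.035 0.07 0 0 0 0 0;0.035 0.07 0 0 0 0 0;0 0 0 0 0 0 0")

```text
time_s: 7.2
eef_pos: [551.3, 166.5, 38.5]
ee_rot: [-0.011, 0.918, 0.007, 0.396]
force: [1.0, -0.0, -0.2]
grip_width: 0.005
grip_force: 0.0
```

```bash
cat >> h.py <<'E'
def yaw(p,guess,show=None):
    im=p["pixels"]; hsv=cv2.cvtColor(im,cv2.COLOR_BGR2HSV)
    m=((hsv[...,0]>8)&(hsv[...,0]<24)&(hsv[...,1]>80)).astype(np.uint8)
    th=np.linspace(0,2*np.pi,721); g=np.exp(1j*th)
    best=[]
    for y in np.arange(guess-30,guess+30,0.5):
        s=np.zeros(m.shape,np.uint8)
        for k in range(7):
            c,r=((0,108) if k==6 else (118*np.exp(1j*np.radians(y+60*k)),45))
            z=c+r*g; X=np.c_[681+z.real,96+z.imag,np.full(721,45.)]
            cv2.fillPoly(s,[np.round(proj(p,X)*16).astype(np.int32)],1,shift=4)
        w=cv2.dilate(s,np.ones((25,25),np.uint8))
        best.append((int((s&m).sum())-int((m&w&(1-s)).sum()),y))
    b=max(best); top=[y for v,y in best if v>=b[0]-3]
    print("yaw mod 60 near guess:",np.mean(top),b)
E
python3 -c "
from h import *
tip()
p=capture('top'); yaw(p,57); cv2.imwrite('pics/t2.png',cv2.resize(p['pixels'][120:390,170:530],(800,600)))"
```

```text
t 7.2 tcp [551.3 166.5  38.5] tip [563.7 166.9  26.9] r 137.1 ang 148.9 z [ 0.727  0.025 -0.687] y [ 0.022 -1.    -0.014] q [ 0.11  0.57  2.07  3.33  0.32 -1.67] F [ 1.  -0.  -0.2]
yaw mod 60 near guess: 67.5 (2927, np.float64(67.5))
```

View pics/t2.png

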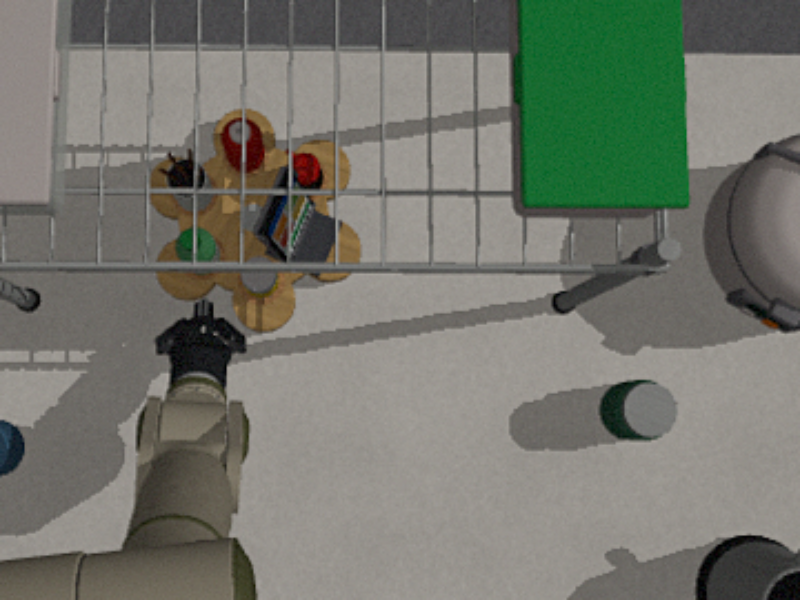

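The top view shows the gripper at crop (203,325) in the hollow behind the dressing lobe. All items are upright and yaw is now about 67.5°. I'll push a little further, then retract and go back to the start side.

Request:
drive_tool(commands="0.05 0.075 0 0 0 0 0;0.05 0.07 0 0 0 0 0;0 0 0 0 0 0 0;-0.15 -0.02 0 0 0 0 0;-0.25 0 0 0 0 0 0;-0.25 0 0 0 0 0 0;-0.2 0 0 0 0 0 0;0 -0.25 0 0 0 0 0;0 -0.3 0 0 0 0 0;0 -0.3 0 0 0 0 0;0 -0.3 0 0 0 0 0;0 -0.3 0 0 0 0 0;0 -0.04 0 0 0 0 0;0 0 0 0 0 0 0;0 0 0 0 0 0 0")

```text
time_s: 8.5
eef_pos: [476.0, 29.5, 38.0]
ee_rot: [-0.01, 0.918, 0.007, 0.395]
force: [-0.4, 0.4, -0.4]
grip_width: 0.002
grip_force: 0.0
```

```bash
python3 -c "
from h import *
tip()
p=capture('top'); yaw(p,57)"
```

```text
t 8.5 tcp [476.   29.5  38. ] tip [488.4  29.9  26.3] r 203.6 ang 198.9 z [ 0.726  0.025 -0.687] y [ 0.021 -1.    -0.014] q [-0.31  0.47  2.37  2.63  0.53 -1.35] F [-0.4  0.4 -0.4]
yaw mod 60 near guess: 59.75 (2868, np.float64(60.0))
```

Request:
drive_tool(commands="0.15 0 0 0 0 0 0;0.2 0 0 0 0 0 0;0.2 0 0 0 0 0 0;0.16 0.02 0 0 0 0 0;0 0 0 0 0 0 0;0 0 0 0 0 0 0")

```text
time_s: 9.05
eef_pos: [547.1, 33.1, 37.8]
ee_rot: [-0.011, 0.918, 0.008, 0.395]
force: [-0.5, -0.2, -0.8]
grip_width: 0.002
grip_force: 0.0
```

Request:
drive_tool(commands="-0.03 0.07 0 0 0 0 0;-0.03 0.07 0 0 0 0 0;-0.025 0.075 0 0 0 0 0;-0.025 0.075 0 0 0 0 0;-0.015 0.075 0 0 0 0 0;-0.015 0.075 0 0 0 0 0;-0.006 0.08 0 0 0 0 0;-0.006 0.08 0 0 0 0 0;0.003 0.08 0 0 0 0 0;0.003 0.08 0 0 0 0 0;0.012 0.075 0 0 0 0 0;0.012 0.075 0 0 0 0 0;0.02 0.075 0 0 0 0 0;0.02 0.075 0 0 0 0 0;0.03 0.07 0 0 0 0 0;0.03 0.07 0 0 0 0 0;0.035 0.07 0 0 0 0 0;0.035 0.07 0 0 0 0 0;0.05 0.075 0 0 0 0 0;0.05 0.075 0 0 0 0 0")

```text
time_s: 10.72
eef_pos: [560.6, 180.9, 37.2]
ee_rot: [-0.01, 0.919, 0.007, 0.394]
force: [-1.1, -1.6, 0.3]
grip_width: 0.006
grip_force: 0.6
```

Request:
drive_tool(commands="0 0 0 0 0 0 0;-0.15 -0.02 0 0 0 0 0;-0.25 0 0 0 0 0 0;-0.25 0 0 0 0 0 0;-0.25 0 0 0 0 0 0;0 0 0.2 0 0 0 0;0 0 0.2 0 0 0 0;0 0 0 0 0 0 0")

```text
time_s: 11.38
eef_pos: [472.0, 178.6, 80.6]
ee_rot: [-0.011, 0.918, 0.007, 0.397]
force: [1.7, -0.2, 0.3]
grip_width: 0.001
grip_force: 0.0
```

```bash
python3 -c "
from h import *
tip()
p=capture('top'); yaw(p,0); cv2.imwrite('pics/t3.png',cv2.resize(p['pixels'][150:300,200:400],(800,600),interpolation=3))
p=capture('side'); yaw(p,0); cv2.imwrite('pics/s3.png',cv2.resize(p['pixels'][220:400,180:420],(800,600),interpolation=3))"
```

```text
t 11.3833 tcp [472.  178.6  80.6] tip [484.4 179.   69. ] r 213.4 ang 157.1 z [ 0.729  0.025 -0.684] y [ 0.022 -1.    -0.014] q [ 0.18  0.38  2.25  3.49  0.32 -1.78] F [ 1.7 -0.2  0.3]
yaw mod 60 near guess: 0.0 (2715, np.float64(0.0))
yaw mod 60 near guess: -2.0 (2143, np.float64(-1.5))
```

View pics/t3.png

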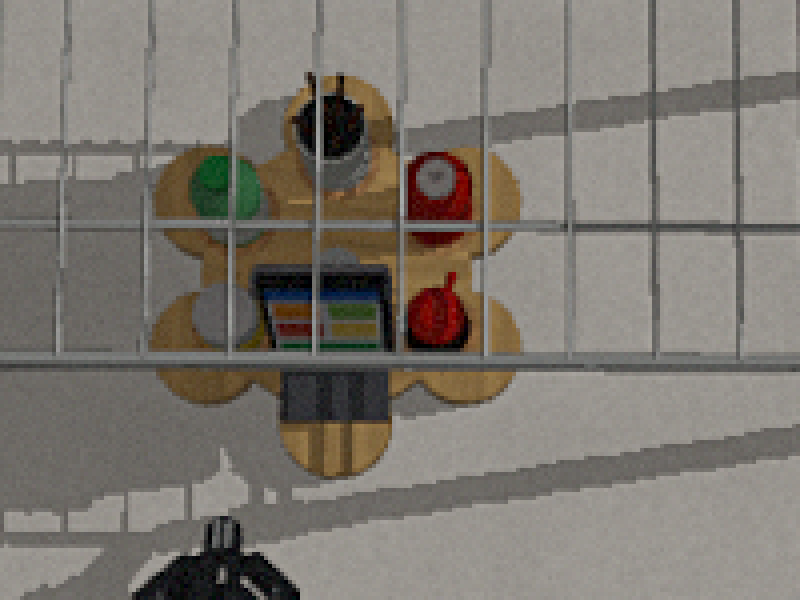

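View pics/s3.png

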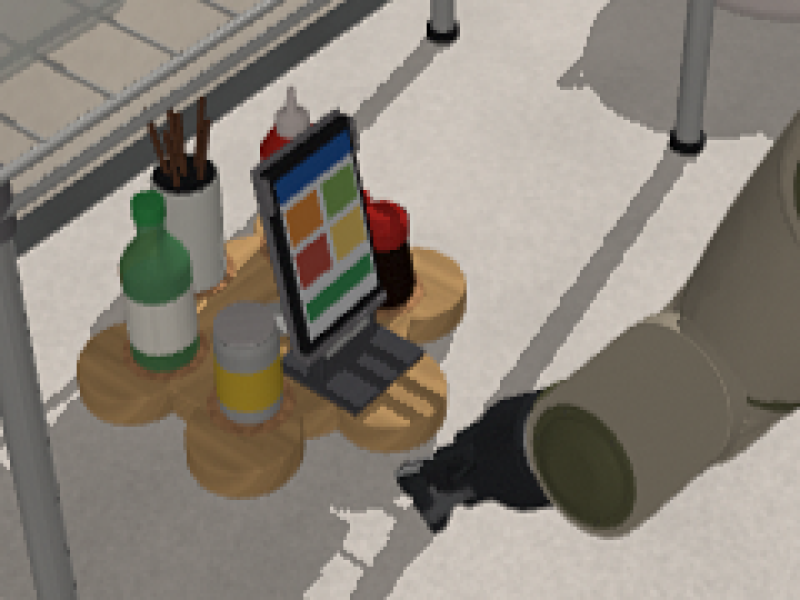

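The carousel faces front at yaw ≈ 0°, with all items upright. In the side crop the tablet's front top corners are near (268,178) and (351,117). Next I'll work out its present tilt.

```bash
cat >> h.py <<'E'
def front(t,s,y): return np.array([611+s*np.sin(t)-9*np.cos(t),96+y,69+s*np.cos(t)+9*np.sin(t)])
E
python3 - <<'E'
from h import *
p=capture("side"); q=capture("top")
for t in np.arange(-.15,.8,.1):
    a=proj(p,[front(t,182,48),front(t,182,-48),front(t,10,48),front(t,10,-48)])
    b=proj(q,[front(t,182,48),front(t,182,-48)])
    print(round(t,2),((a-[180,220])/.3).round(0).tolist(),((b-[200,150])*4).round(0).tolist())
print([ (x["position"],x["confidence"]) for x in boxes_of(p,"screen")])
E
```

```text
-0.15 [[333.0, 210.0], [419.0, 142.0], [315.0, 367.0], [394.0, 298.0]] [[249.0, 375.0], [388.0, 375.0]]
-0.05 [[313.0, 196.0], [399.0, 130.0], [314.0, 365.0], [394.0, 296.0]] [[249.0, 348.0], [388.0, 349.0]]
0.05 [[294.0, 185.0], [380.0, 120.0], [313.0, 364.0], [393.0, 295.0]] [[249.0, 322.0], [388.0, 323.0]]
0.15 [[274.0, 176.0], [361.0, 111.0], [311.0, 363.0], [392.0, 293.0]] [[250.0, 296.0], [389.0, 297.0]]
0.25 [[256.0, 169.0], [343.0, 105.0], [310.0, 361.0], [390.0, 292.0]] [[251.0, 271.0], [389.0, 272.0]]
0.35 [[238.0, 164.0], [326.0, 101.0], [309.0, 360.0], [389.0, 291.0]] [[252.0, 248.0], [389.0, 248.0]]
0.45 [[222.0, 162.0], [309.0, 99.0], [308.0, 359.0], [388.0, 290.0]] [[253.0, 225.0], [390.0, 226.0]]
0.55 [[206.0, 162.0], [293.0, 100.0], [306.0, 358.0], [387.0, 289.0]] [[255.0, 205.0], [390.0, 206.0]]
0.65 [[192.0, 164.0], [279.0, 102.0], [305.0, 357.0], [385.0, 288.0]] [[256.0, 186.0], [391.0, 187.0]]
0.75 [[179.0, 167.0], [266.0, 106.0], [304.0, 356.0], [384.0, 287.0]] [[258.0, 170.0], [391.0, 171.0]]
[([272.8, 288.1], 0.82)]
```

Yaw ≈ 0° and tilt ≈ 0.22 rad. I'll raise the tool to 18° below horizontal and bring it in front of the screen.

Request:
drive_tool(commands="0 -0.2 0.2 0 0 0 0;0 -0.2 0.2 0 -0.139 0 0;0 -0.2 0.2 0 -0.139 0 0;0 -0.2 0.2 0 -0.139 0 0;0 -0.03 0.2 0 -0.139 0 0;0 0 0 0 0 0 0;0.15 0 0.02 0 0 0 0;0.2 0 0 0 0 0 0;0.2 0 0 0 0 0 0;0.15 0 0 0 0 0 0;0 0 0 0 0 0 0;0 0 0 0 0 0 0")

```text
time_s: 12.63
eef_pos: [542.1, 96.4, 178.0]
ee_rot: [-0.009, 0.813, 0.009, 0.582]
force: [-1.1, -0.4, -0.2]
grip_width: -0.004
grip_force: 0.0
```

```bash
python3 -c "
from h import *
tip()"
```

```text
t 12.6333 tcp [542.1  96.4 178. ] tip [558.2  96.8 172.6] r 122.8 ang 179.6 z [ 0.946  0.025 -0.322] y [ 0.025 -1.    -0.004] q [-0.08  0.33  2.28  2.98  0.72 -1.48] F [-1.1 -0.4 -0.2]
```

Request:
drive_tool(commands="0.15 0 0.02 0 0 0 0;0.2 0 0.02 0 0 0 0;0.15 0 0 0 0 0 0;0.06 0 0 0 0 0 0;0.06 0 0 0 0 0 0;0.06 0 0 0 0 0 0;0.06 0 0 0 0 0 0;0.06 0 0 0 0 0 0;0.06 0 0 0 0 0 0;0.06 0 0 0 0 0 0;0.06 0 0 0 0 0 0;0.04 0 0 0 0 0 0;0 0 0 0 0 0 0;0 0 0 0 0 0 0;0 0 0 0 0 0 0")

```text
time_s: 13.88
eef_pos: [644.6, 95.7, 183.8]
ee_rot: [-0.008, 0.812, 0.009, 0.584]
force: [-0.7, -0.3, 0.6]
grip_width: 0.001
grip_force: 0.0
```

```bash
python3 -c "
from h import *
tip()
p=capture('side'); q=capture('top'); yaw(q,0)
cv2.imwrite('pics/s4.png',cv2.resize(p['pixels'][220:400,180:420],(800,600),interpolation=3))"
```

```text
t 13.8833 tcp [644.6  95.7 183.8] tip [660.7  96.1 178.4] r 20.3 ang 179.7 z [ 0.948  0.024 -0.317] y [ 0.024 -1.    -0.003] q [-0.06  0.46  2.01  2.99  0.58 -1.47] F [-0.7 -0.3  0.6]
yaw mod 60 near guess: 0.0 (2091, np.float64(0.0))
```

View pics/s4.png

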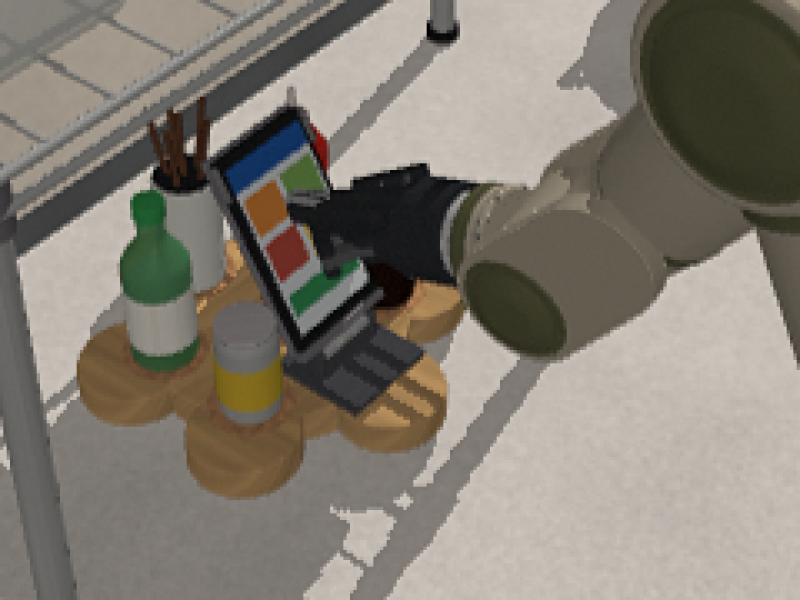

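The side view shows the fingertip on the screen and the tablet's top corners at crop (217,168) and (300,108). That gives a tilt of about 0.49 rad, yaw is still 0°, and the items stand. I'll retract and check.

Request:
drive_tool(commands="-0.1 0 0.02 0 0 0 0;-0.2 0 0.02 0 0 0 0;-0.3 0 0 0 0 0 0;-0.3 0 0 0 0 0 0;-0.3 0 0 0 0 0 0;-0.3 0 0 0 0 0 0;-0.2 0 0 0 0 0 0;0 0 0 0 0 0 0;0 0 0 0 0 0 0;0 0 0 0 0 0 0")

```text
time_s: 14.82
eef_pos: [475.3, 95.6, 188.0]
ee_rot: [-0.008, 0.811, 0.009, 0.584]
force: [0.6, 0.4, 1.1]
grip_width: -0.0
grip_force: 0.0
```

```bash
python3 -c "
from h import *
tip()
p=capture('side'); q=capture('top'); yaw(q,0)
cv2.imwrite('pics/s5.png',cv2.resize(p['pixels'][220:400,180:420],(800,600),interpolation=3))"
```

```text
t 14.8167 tcp [475.3  95.6 188. ] tip [491.4  96.  182.6] r 189.6 ang 180.0 z [ 0.948  0.024 -0.317] y [ 0.024 -1.    -0.003] q [-0.11  0.19  2.46  2.96  0.76 -1.48] F [0.6 0.4 1.1]
yaw mod 60 near guess: 0.0 (2473, np.float64(0.0))
```

View pics/s5.png

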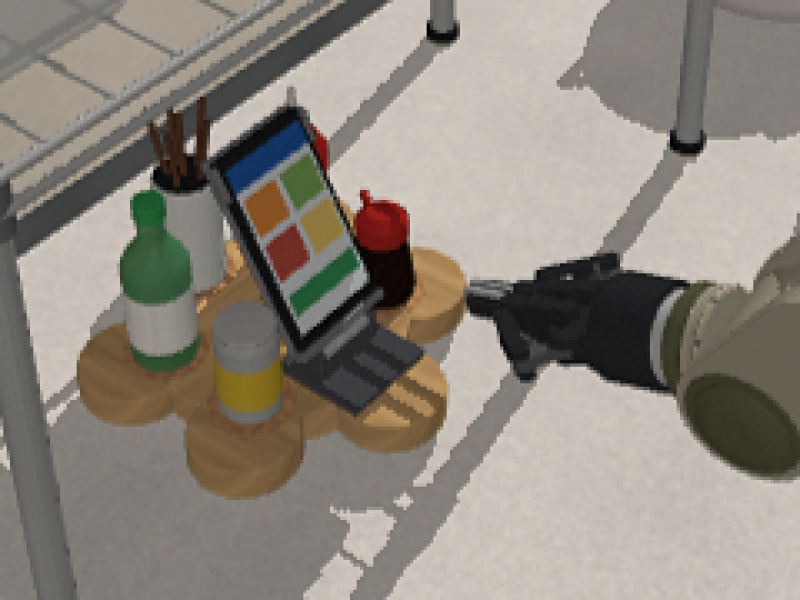

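The tablet stayed put, with its top corners still at (217,168) and (300,108), so tilt is about 0.49 rad. It faces front, everything is upright and the gripper is clear.

```bash
python3 -c "
from rig import *
print(finish_job())"
```

```text
the job is handed in; nothing more can be done
None
```

I handed the job in with the carousel turned so the tablet faces the front (yaw about 0°) and the screen tipped back about 0.49 rad (28°). All five items on the carousel were upright and the gripper was clear; the judge returned no verdict.

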